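Dust the bisque cups under extraction

TASK

Swing the extractor's damper handle fully open, then take the long teal brush from the blue jar and dust the inside of every cup where it stands on the black mat, lightest clay first (white, then buff, then terracotta; not all may be there): down to the cup's floor, up towards the rim but still inside, and down to the floor again. When all are dusted (the damper stays open as long as the brush is out of its jar), put the brush back in its jar bristles down, stand every cup upright on the plywood ware board, and swing the damper handle fully shut. Leave the other things on the bench where they are.

Things in the scene. Friction and masses are not known exactly. Their poses are not given: they have to be found in the camera images.
- damper (a joint): the extractor's quarter-turn damper handle, hinge with a vertical axis: 0 = shut (handle across the duct, pointing roughly to the robot), 1.571 = fully open (handle along the duct, pointing to the intake and the mat). Opens anticlockwise seen from above; stops at both ends; light friction (about 0.12 N m), stays where left. Starts at 0 to 0.35.
- damper_hinge (a point): point on the damper's vertical hinge axis, at the underside of the yellow handle bar, 119 mm above the table, over a 90 mm silver duct that lies on the table at the robot's left
- damper_knob (a point): centre of the red upright round knob on the end of the yellow handle bar, 100 mm from the hinge axis; knob 22 mm across, 40 mm tall; this point is 20 mm above the bar's top face and 20 mm below the knob's top, 149 mm above the table
- mat: black rubber dusting mat, 240 x 240 x 4 mm, fixed, before the extractor's intake; origin at the centre of its underside
- cup_white: white unglazed (bisque) clay cup, open at the top, round: 64 mm across at the rim, 60 mm at the foot, 85 mm tall, walls 4 mm (mouth 56 mm), inner floor 5 mm above the underside; about 0.16 kg. Starts upright on the mat. Origin at the centre of its underside, z up. May be absent (two or three of the three cups are there).
- cup_buff: buff (sandy yellow-brown) unglazed (bisque) clay cup, open at the top, round: 64 mm across at the rim, 60 mm at the foot, 85 mm tall, walls 4 mm (mouth 56 mm), inner floor 5 mm above the underside; about 0.16 kg. Starts upright on the mat. Origin at the centre of its underside, z up. May be absent (two or three of the three cups are there).
- cup_terracotta: terracotta (dark red-brown) unglazed (bisque) clay cup, open at the top, round: 64 mm across at the rim, 60 mm at the foot, 85 mm tall, walls 4 mm (mouth 56 mm), inner floor 5 mm above the underside; about 0.16 kg. Starts upright on the mat. Origin at the centre of its underside, z up. May be absent (two or three of the three cups are there).
- brush: long round brush, 195 mm, standing bristles down in the blue jar: straw-coloured bristle head 28 mm across and 55 mm long with a flat end, brass ferrule 25 mm across up to 77 mm, then a teal round handle 18 mm across up to the top; 70 g, rigid. Origin at the centre of the flat bristle end, z along the handle.
- brush_tip (a point): centre of the brush's flat bristle end (same point as the brush's origin)
- jar: blue ceramic brush jar, fixed, round, 62 mm across, 85 mm tall, walls 4 mm (mouth 54 mm), inner floor 6 mm above its underside; origin at the centre of its underside
- board: pale plywood ware board at the robot's right, fixed, 320 mm along its own x, 150 mm along its own y, 18 mm thick; origin at the centre of its underside
- glaze_jar_a: bystander, leave alone: green lidded glaze jar, 68 mm across, 85 mm tall. Origin at its underside
- glaze_jar_b: bystander, leave alone: red lidded glaze jar, 68 mm across, 85 mm tall. Origin at its underside
- glaze_jar_c: bystander, leave alone: blue lidded glaze jar, 68 mm across, 85 mm tall. Origin at its underside
- paintbrush: bystander, leave alone: paintbrush 170 mm long, lying on the table close to the robot
- rib: bystander, leave alone: wooden potter's rib 70 x 38 x 8 mm, lying flat. Origin at its underside
- test_tile: bystander, leave alone: green glazed test tile 35 x 60 x 10 mm, lying flat. Origin at its underside
- wax_bottle: bystander, leave alone: yellow bottle, 56 mm across, 130 mm tall. Origin at its underside
Things that resemble listed ones, but are neither listed nor needed, are in the scene too. Leave any purple look-alike of the cup_terracotta alone. What is shaped like the cup_buff but purple is not meant.

How it is judged (in metres and radians):
On the way, in this order (a step that is already met when the one before it is completed fails the run):
1. damper handle swung fully open (joint above 1.4) (value of joint damper above 1.4 rad), for 0.2 s.
2. with the white cup upright on the mat, brush tip down at the white cup's inner floor (tip less than 20 mm above the cup's underside) (z of brush_tip in the frame of cup_white between -0.01 and 0.02 m and horizontal distance between brush_tip and cup_white below 0.028 m and angle between cup_white's own z axis and vertical below 0.3 rad and horizontal distance between cup_white and mat below 0.22 m), for 0.1 s.
3. brush tip drawn up in the white cup, still inside (45 to 85 mm above the cup's underside) (z of brush_tip in the frame of cup_white between 0.045 and 0.085 m and horizontal distance between brush_tip and cup_white below 0.028 m and angle between cup_white's own z axis and vertical below 0.3 rad and horizontal distance between cup_white and mat below 0.22 m), for 0.02 s.
4. brush tip down at the white cup's inner floor again (all of step 2), for 0.1 s.
5. with the buff cup upright on the mat, brush tip down at the buff cup's inner floor (tip less than 20 mm above the cup's underside) (z of brush_tip in the frame of cup_buff between -0.01 and 0.02 m and horizontal distance between brush_tip and cup_buff below 0.028 m and angle between cup_buff's own z axis and vertical below 0.3 rad and horizontal distance between cup_buff and mat below 0.22 m), for 0.1 s.
6. brush tip drawn up in the buff cup, still inside (45 to 85 mm above the cup's underside) (z of brush_tip in the frame of cup_buff between 0.045 and 0.085 m and horizontal distance between brush_tip and cup_buff below 0.028 m and angle between cup_buff's own z axis and vertical below 0.3 rad and horizontal distance between cup_buff and mat below 0.22 m), for 0.02 s.
7. brush tip down at the buff cup's inner floor again (all of step 5), for 0.1 s.
8. with the terracotta cup upright on the mat, brush tip down at the terracotta cup's inner floor (tip less than 20 mm above the cup's underside) (z of brush_tip in the frame of cup_terracotta between -0.01 and 0.02 m and horizontal distance between brush_tip and cup_terracotta below 0.028 m and angle between cup_terracotta's own z axis and vertical below 0.3 rad and horizontal distance between cup_terracotta and mat below 0.22 m), for 0.1 s.
9. brush tip drawn up in the terracotta cup, still inside (45 to 85 mm above the cup's underside) (z of brush_tip in the frame of cup_terracotta between 0.045 and 0.085 m and horizontal distance between brush_tip and cup_terracotta below 0.028 m and angle between cup_terracotta's own z axis and vertical below 0.3 rad and horizontal distance between cup_terracotta and mat below 0.22 m), for 0.02 s.
10. brush tip down at the terracotta cup's inner floor again (all of step 8), for 0.1 s.
At the end, for the whole second after the job is handed in: Damper shut (joint below 0.10 rad); brush standing in the jar, bristle end within 20 mm of the jar's underside height; every cup that is there stands upright (tilt under 0.1 rad) on the ware board, its centre at least 5 mm inside the board's edges, released and at rest (value of joint damper below 0.1 rad and horizontal distance between brush_tip and jar below 0.028 m and z of brush_tip in the frame of jar below 0.02 m and angle between brush's own z axis and vertical below 0.35 rad and linear speed of each of brush, cup_white, cup_buff, cup_terracotta below 0.03 m/s and x of cup_white in the frame of board between -0.155 and 0.155 m and y of cup_white in the frame of board between -0.07 and 0.07 m and z of cup_white in the frame of board between 0.012 and 0.024 m and angle between each of cup_white, cup_buff, cup_terracotta's own z axis and vertical below 0.1 rad and x of cup_buff in the frame of board between -0.155 and 0.155 m and y of cup_buff in the frame of board between -0.07 and 0.07 m and z of cup_buff in the frame of board between 0.012 and 0.024 m and x of cup_terracotta in the frame of board between -0.155 and 0.155 m and y of cup_terracotta in the frame of board between -0.07 and 0.07 m and z of cup_terracotta in the frame of board between 0.012 and 0.024 m); the robot touches nothing.
It fails at once if the damper is less than about fully open (joint below 1.3) while the brush is out of its jar (more than 0.1 m from it) (horizontal distance between brush_tip and jar above 0.1 m and value of joint damper below 1.3 rad).
It fails at once if any of the bystanders is moved more than 40 mm (distance of any of glaze_jar_a, glaze_jar_b, glaze_jar_c, paintbrush, rib, test_tile, wax_bottle from where it was at the start of the episode above 0.04 m).
Of cup_white, cup_buff, cup_terracotta only 2 to 3 are there at a start; the rules pass over those that are not, and their reading is None.
At some moment in a run one of cup_white, cup_buff, cup_terracotta may be knocked a few centimetres aside while the robot is not near it.
It also fails if it takes over 210 s, if anything falls off the work surface, if the arm or the gripper's body presses on something with over 40 N, if the wrist force passes 120 N, or if a joint passes its speed limit or range.

ROBOT

A 7-joint arm with a two-finger parallel gripper is mounted at the origin on the work surface. World frame = base frame: x ahead of the robot, y to its left, z up, the work surface at z = 0. Lengths are in mm, angles in rad, forces in N, time in s.
With the tool pointing down it reaches from about 400 to 875 mm from the base axis. Payload 4.4 kg.
Tool frame: the origin (TCP) lies at the very end of the fingers, on their centre line; the grasp point (between the pads) lies 19 mm behind it; z points along the fingers, y is the line along which they close (so a half turn about z gives the same grasp; the last joint's range is limited). The gripper opens to 85 mm and grips with 20 to 120 N. Pads are 22 mm wide; open, the fingers measure 114 mm over their backs; the gripper's body (76 mm by 85 mm) begins 54 mm behind the grasp point. The pads swing forward as they close: fully open they stand 13 mm farther back than shut.
Start: joints at [-1.255, 0.628, 0.038, 1.517, -0.027, 0.996, -0.02], TCP at [242.162, 603.221, 231.313] pointing down, gripper open.
Joint ranges: [-3.06, 3.06], [-0.37, 2.12], [-1.25, 1.32], [0.18, 2.47], [-1.1, 4.24], [0.23, 1.98], [-2.94, 2.94]. Speed limits (rad/s): [2.57, 2.57, 3.14, 3.14, 3.14, 3.14, 3.14].

INTERFACE

Orientations are given as [roll, pitch, yaw] about the fixed x, y, z axes, in that order (R = Rz(yaw) Ry(pitch) Rx(roll)).
In Python, from cell import status, get_image, ctrl, models gives the robot as it stands.
- The arm moves only by the shell command python3 -m handwheel 'ROWS' [OPENING]. ROWS is JSON, a list of rows, each an object with "delta_pos": the shift along the world's x, y, z in cm, a list of three; "yaw": the turn about the world's z in rad. A call has 1 to 10 rows; each row shifts and turns the commanded pose from where the row before left it; what a row does not reach is not made up. A row lasts 1/12 s, in which the tool goes at most 41.7 mm and 7.16 degrees, less where a joint would pass 70% of its speed; a pose out of reach is approached as far as the arm can. A call is refused whole if a number of a shift passes 4.17 or a number of a turn 0.125, either way. A call with a gripper value outside its range is refused whole. OPENING is the opening, from -1 (shut) to 1 (fully open), set as the call begins (- or left out, the last holds). The fingers move at their own pace and stop on an object; the grip force is fixed at half the most. Time passes only in rows, so rows that do not move let the fingers close. It gives the time, the measured TCP pose, the force, the opening and the grip force at its end, in the units of the state.
- status.read_state(): the state, without advancing time (a new reading comes with each control period).
- get_image(name): name is "scene" or "top"; returns a dict with "color" (400x640x3 uint8, red, green, blue), "z_map" (400x640 float32, mm along the optical axis (not along the pixel's ray), 0 where there is no reading), "fx", "fy", "cx", "cy" (pixels), "k1" (the pictures are not rectified: a ray, as slopes to the right and down, at radius r is drawn at 1 + k1 r^2 times it, then the intrinsics apply), "position" and "rotation" of the camera in the world. Camera axes: x right, y up, looking along -z (the intrinsics and any distortion apply to the point x, -y, -z); pixel columns grow to the right and rows downward; lengths in mm; the calibration is good to about 2 mm. A picture is of the moment at which its call begins.
- ctrl.finish_job(): hands the job in; it is judged then, once.
Trained networks look in a picture, given as the dict that the camera call returned (one of the last four; its "shot" number tells which), for a name from the list of things; names that differ only in an ending like _2 or _b are one class to them, and where a whole thing is asked for, a point or a joint stands for the part that bears it (a point fixed in the world has none). Each returns a list of dicts, best first, with "score" (0 to 1); they miss things now and then, are a little off and sometimes report something else, mostly with a low value. They report only what shows in the picture. A call takes as long as a camera call. They do not tell look-alikes from the thing itself.
- models.boxes_of(picture, name): "rect" ([left, top, right, bottom] in pixels, round what is visible of it).
The state is a dict: "clock": time; "qpos": joint angles; "qd": joint speeds; "tau": joint torques, N m; "eef_pos": TCP position; "tool_rot": TCP orientation; "force": force on the tool from outside, world axes, zero at the start; "torque": the same for the moment, N m; "width": finger opening in mm; "gripper_force": force on a finger pad.
Only numpy, scipy, OpenCV 4.12 (cv2) and the standard library are available. Lean on these libraries where they do the work, as an engineer would, in place of code of your own. Each camera call takes 0.05 s, during which the arm holds its last target. There are 200 camera calls.

## Working session

There is one attempt and no reset: what is moved stays moved. The work goes in short steps, Python scripts to look and compute and a shell command to move; the robot and the scene stay as the last step left them, time stands still between calls to the robot, and variables do not carry over. Pictures are saved under pics/ and viewed, at most 14 in all, crops included, and the job is handed in when it is done.

```bash
ls; mkdir -p pics; cat > h.py <<'E'
import numpy as np, cv2
from cell import status,get_image,ctrl,models
def ray2world(p,u,v,z):
    # pixel + depth(mm along axis)->world
    xd=(u-p['cx'])/p['fx']; yd=(v-p['cy'])/p['fy']
    x,y=xd,yd
    for _ in range(20):
        s=1+p['k1']*(x*x+y*y); x,y=xd/s,yd/s
    R=np.array(p['rotation']); 
    c=np.stack([x*z,-y*z,-z*np.ones_like(np.asarray(x,float))],-1)
    return c@R.T+np.array(p['position'])
def cloud(p):
    v,u=np.mgrid[0:400,0:640]
    return ray2world(p,u.astype(float),v.astype(float),p['z_map'].astype(float))
def save(p,n): cv2.imwrite('pics/'+n,p['color'][:,:,::-1])
E
python3 - <<'E'
from h import *
for n in ['scene','top']:
    p=get_image(n); save(p,n+'0.png'); print(n,p['position'],np.array(p['rotation']).round(3).tolist(),p['fx'],p['k1'])
    C=cloud(p)
    for k in ['damper_knob','damper','mat','cup_white','cup_buff','cup_terracotta','brush','jar','board','glaze_jar_a','wax_bottle','test_tile','rib','paintbrush']:
        for b in models.boxes_of(p,k)[:4]:
            r=np.array(b['rect']); u,v=int((r[0]+r[2])/2),int((r[1]+r[3])/2)
            print(k,round(b['score'],2),r.round().astype(int).tolist(),C[min(v,399),min(u,639)].round().tolist())
print(status.read_state())
E
```

```text
pics
scene [1401.28439222 -543.30530332  911.57110033] [0.894, -0.0, 0.962] 452.8792064877919 -0.008122889695535913Traceback (most recent call last):
  File "<stdin>", line 4, in <module>
  File "h.py", line 14, in cloud
    return ray2world(p,u.astype(float),v.astype(float),p['z_map'].astype(float))
  File "h.py", line 11, in ray2world
    return c@R.T+np.array(p['position'])
           ~~~~~^~~~~~~~~~~~~~~~~~~~~~~~
ValueError: operands could not be broadcast together with shapes (400,640) (3,)
```

Rotation is roll/pitch/yaw.

```bash
sed -i "s/R=np.array(p\['rotation'\]); /R=Rot.from_euler('xyz',p['rotation']).as_matrix()/; 1a from scipy.spatial.transform import Rotation as Rot" h.py
python3 - <<'E'
from h import *
for n in ['scene','top']:
    p=get_image(n); save(p,n+'0.png'); print(n,p['position'],np.array(p['rotation']).round(3).tolist(),p['fx'],p['k1'])
    C=cloud(p)
    for k in ['damper_knob','damper','mat','cup_white','cup_buff','cup_terracotta','brush','jar','board','glaze_jar_a','wax_bottle','test_tile','rib','paintbrush']:
        for b in models.boxes_of(p,k)[:4]:
            r=np.array(b['rect']); u,v=int((r[0]+r[2])/2),int((r[1]+r[3])/2)
            print(k,round(b['score'],2),r.round().astype(int).tolist(),C[min(v,399),min(u,639)].round().tolist())
print(status.read_state())
E
```

```text
scene [1401.28439222 -543.30530332  911.57110033] [0.894, -0.0, 0.962] 452.8792064877919 -0.008122889695535913
damper_knob 0.76 [370, 130, 408, 160] [431.0, 450.0, 67.0]
damper 0.69 [370, 132, 409, 158] [431.0, 450.0, 67.0]
damper 0.64 [129, 224, 236, 318] [533.0, -365.0, 19.0]
damper 0.35 [388, 212, 416, 251] [787.0, 173.0, 67.0]
mat 0.9 [270, 191, 378, 260] [589.0, 52.0, 5.0]
cup_buff 0.68 [318, 174, 336, 206] [520.0, 112.0, 71.0]
cup_buff 0.56 [373, 137, 390, 167] [447.0, 400.0, 60.0]
cup_terracotta 0.92 [280, 189, 301, 221] [529.0, -23.0, 78.0]
cup_terracotta 0.59 [315, 146, 334, 174] [372.0, 211.0, 62.0]
cup_terracotta 0.4 [129, 222, 236, 319] [533.0, -365.0, 19.0]
cup_terracotta 0.2 [258, 268, 279, 290] [676.0, -188.0, 6.0]
brush 0.53 [236, 186, 245, 228] [531.0, -179.0, 145.0]
jar 0.66 [344, 243, 367, 281] [804.0, -3.0, 70.0]
jar 0.62 [228, 218, 253, 251] [547.0, -196.0, 68.0]
board 0.6 [129, 221, 235, 318] [527.0, -364.0, 17.0]
glaze_jar_a 0.78 [294, 258, 320, 301] [784.0, -140.0, 72.0]
glaze_jar_a 0.73 [372, 132, 407, 159] [430.0, 452.0, 61.0]
glaze_jar_a 0.66 [257, 270, 279
[... 1474 characters left out ...]
, -115.0, 20.0]
{'clock': 1.55, 'qpos': array([-1.25484675,  0.62840119,  0.03848457,  1.51739264, -0.02701804,
        0.99627876, -0.01997178]), 'qd': array([-0.00040242, -0.00031611, -0.00035418,  0.00017792, -0.00137281,
        0.00108227,  0.0013809 ]), 'tau': array([ 3.21686912e-06, -5.63273013e+01,  1.22571275e+00, -1.93774205e+01,
        1.09228046e-02,  1.76674541e-03,  8.15046121e-06]), 'eef_pos': array([242.1244466 , 603.24783525, 231.31472037]), 'tool_rot': array([ 3.14155597e+00, -6.13269887e-05,  2.75984914e+00]), 'force': array([ 0.40169722, -0.06190778, -0.15720942]), 'torque': array([-0.03861704, -0.00145251, -0.00048188]), 'gripper_force': 0.0, 'width': 85.38167553385865}
```

View pics/scene0.png

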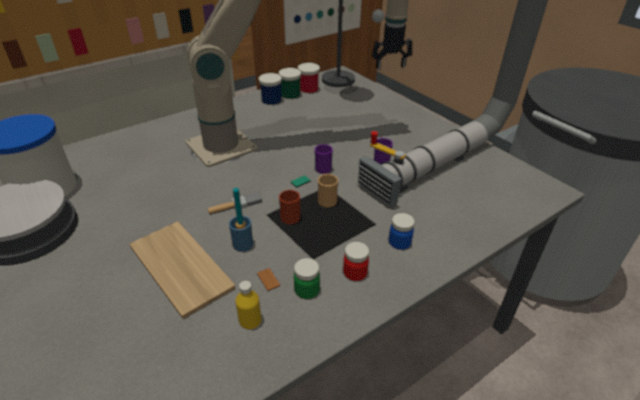

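View pics/top0.png

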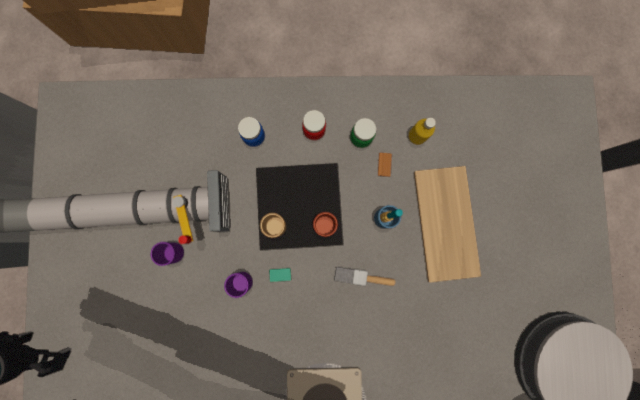

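Scene: buff cup (327,190) and terracotta cup (289,207) on the mat; there is no white cup. Two purple look-alikes stand off the mat, the jar with the leaning brush is at (241,232), and the board is at the left. In the top view the handle runs from about (183,203) to the red knob (184,240).

```bash
cat >> h.py <<'E'
from scipy.optimize import least_squares
def circ(P):
    f=lambda q: np.hypot(P[:,0]-q[0],P[:,1]-q[1])-q[2]
    r=least_squares(f,[*P[:,:2].mean(0),30],loss='soft_l1',f_scale=1.5)
    return r.x.round(1),np.abs(f(r.x)).mean().round(2),len(P)
def hsv(p): return cv2.cvtColor(p['color'],cv2.COLOR_RGB2HSV)
def near(C,x,y,r,z0,z1): return (np.hypot(C[...,0]-x,C[...,1]-y)<r)&(C[...,2]>z0)&(C[...,2]<z1)
E
cat > m.py <<'E'
from h import *
for n in ['scene','top']:
    p=get_image(n); C=cloud(p); H=hsv(p); h,s,v=[H[...,i].astype(int) for i in range(3)]; print(n)
    for k,(x,y) in dict(buff=(515,112),terra=(515,-40),jar=(525,-195)).items():
        m=near(C,x,y,60,55,110)
        if k=='jar': m&=~((h>80)&(h<97)&(C[...,2]>90))
        P=C[m]; 
        if len(P): 
            zt=np.percentile(P[:,2],90); print(k,len(P),'z90',zt.round(1),'rim',circ(P[P[:,2]>zt-8]),'all',circ(P))
    m=near(C,480,350,160,100,190)&(h>18)&(h<35)&(s>150)&(v>80); P=C[m]; print('bar',len(P),P.mean(0).round(1) if len(P) else 0)
    if len(P):
        e,w=np.linalg.eigh(np.cov(P[:,:2].T)); d=w[:,1]; t=(P[:,:2]-P[:,:2].mean(0))@d; print(' dir',d.round(3),t.min().round(),t.max().round(),P[:,2].max().round(),np.percentile(P[:,2],[10,50,90]).round())
    m=near(C,440,350,160,110,190)&((h<8)|(h>172))&(s>150); P=C[m]; print('knob',len(P),P.mean(0).round(1) if len(P) else 0,P.max(0).round() if len(P) else 0,P.min(0).round() if len(P) else 0)
    m=near(C,520,-180,70,90,230)&(h>78)&(h<98)&(s>90); P=C[m]
    for a in range(90,230,20):
        Q=P[(P[:,2]>=a)&(P[:,2]<a+20)]
        if len(Q)>1: print(' brush z',a,len(Q),Q.mean(0).round(1))
    m=near(C,500,-370,210,10,30)&(h>8)&(h<25)&(s>50); P=C[m]
    print('board',cv2.minAreaRect(P[:,:2].astype(np.float32)),np.median(P[:,2]))
E
python3 m.py
```

```text
scene
buff 359 z90 88.5 rim (array([503.5, 130.9,  29.8]), np.float64(1.58), 128) all (array([503.5, 131.3,  29.6]), np.float64(1.62), 359)
terra 312 z90 88.1 rim (array([504.1,  -9.7,  29.4]), np.float64(1.41), 115) all (array([503.8,  -9.3,  29.3]), np.float64(1.4), 312)
jar 371 z90 84.9 rim (array([ 520.6, -180.3,   27.6]), np.float64(5.82), 173) all (array([ 521.2, -180.9,   28.3]), np.float64(4.0), 371)
bar 119 [514.7 348.6 126.4]
 dir [-0.969 -0.245] -69.0 51.0 132.0 [122. 127. 130.]
knob 62 [471.3 336.3 155.9] [480. 351. 172.] [456. 328. 131.]
 brush z 90 34 [ 528.3 -182.1   99.8]
 brush z 110 28 [ 528.5 -183.5  119.3]
 brush z 130 30 [ 527.4 -183.1  140.2]
 brush z 150 28 [ 528.2 -183.8  160.6]
 brush z 170 27 [ 528.  -183.7  181.4]
 brush z 190 32 [ 525.6 -182.1  198.4]
board ((502.487060546875, -360.30743408203125), (326.3083801269531, 151.81922912597656), 4.851518154144287) 17.558032790278503
top
buff 164 z90 89.2 rim (array([498.6, 129.6,  29.6]), np.float64(1.08), 120) all (array([498.3, 128.9,  29.2]), np.float64(1.17), 164)
terra 116 z90 89.7 rim (array([498.6, -10.3,  29.6]), np.float64(1.07), 86) all (array([498.2, -10. ,  29.1]), np.float64(1.25), 116)
jar 215 z90 85.4 rim (array([ 516.4, -183. ,   28.2]), np.float64(5.39), 133) all (array([ 516.1, -182.3,   27.7]), np.float64(5.47), 215)
bar 258 [512.  350.8 125.9]
 dir [-0.965 -0.26 ] -67.0 43.0 131.0 [123. 126. 128.]
knob 82 [464.5 336.3 160.7] [473. 348. 170.] [456. 329. 137.]
 brush z 90 4 [ 517.6 -173.9  105.6]
 brush z 110 7 [ 516.9 -174.3  120. ]
 brush z 130 11 [ 518.4 -174.4  142.2]
 brush z 150 14 [ 516.2 -176.4  163.5]
 brush z 170 10 [ 517.5 -174.6  179.9]
 brush z 190 48 [ 518.4 -180.1  199. ]
board ((494.3529357910156, -304.1561279296875), (319.3307800292969, 266.73126220703125), 5.022984027862549) 16.994441466354033
```

```bash
python3 -m handwheel '[{"delta_pos":[2.24,-2.66,0],"yaw":0.05},{"delta_pos":[2.24,-2.66,0],"yaw":0.05},{"delta_pos":[2.24,-2.66,0],"yaw":0.05},{"delta_pos":[2.24,-2.66,0],"yaw":0.05},{"delta_pos":[2.24,-2.66,0],"yaw":0.05},{"delta_pos":[2.24,-2.66,0],"yaw":0.05},{"delta_pos":[2.24,-2.66,0],"yaw":0.05},{"delta_pos":[2.24,-2.66,0],"yaw":0.05},{"delta_pos":[2.24,-2.66,0],"yaw":0.05},{"delta_pos":[2.24,-2.66,0],"yaw":0.05}]' 0.0
python3 -m handwheel '[{"delta_pos":[0,0,0]},{"delta_pos":[0,0,0]},{"delta_pos":[0,0,0]}]'
python3 - <<'E'
from h import *
s=status.read_state(); print(s['qpos'].round(2),s['eef_pos'],s['tool_rot'],s['width'])
E
```

```text
clock: 2.48
eef_pos: [467.2, 335.8, 231.5]
tool_rot: [3.141, 0.0, -3.021]
force: [0.6, 0.7, -0.0]
width: 42.8
gripper_force: 0.0
[-0.61  0.52 -0.1   1.73  0.06  0.89  0.96] [467.15909007 335.82710402 231.51725107] [ 3.14141152e+00  3.55814549e-04 -3.02086975e+00] 42.769823930907336schema error: expected keys delta_pos, yaw
```

```bash
python3 -m handwheel '[{"delta_pos":[0,0,-3],"yaw":0},{"delta_pos":[0,0,-3],"yaw":0},{"delta_pos":[0,0,-3],"yaw":0},{"delta_pos":[0,0,0],"yaw":0}]'
python3 -m handwheel '[{"delta_pos":[0.44,-1.33,0],"yaw":0.11},{"delta_pos":[0.62,-1.25,0],"yaw":0.11},{"delta_pos":[0.79,-1.15,0],"yaw":0.11},{"delta_pos":[0.95,-1.02,0],"yaw":0.11},{"delta_pos":[1.07,-0.89,0],"yaw":0.11}]'
```

```text
clock: 2.82
eef_pos: [463.3, 334.4, 136.4]
tool_rot: [-3.136, -0.009, -3.024]
force: [-1.6, 0.3, 0.3]
width: 43.0
gripper_force: 0.0
clock: 3.23
eef_pos: [504.6, 281.0, 142.8]
tool_rot: [3.141, 0.0, -2.467]
force: [-1.7, 2.1, -2.1]
width: 42.8
gripper_force: 1.0
```

```bash
python3 -m handwheel '[{"delta_pos":[1.19,-0.73,0],"yaw":0.11},{"delta_pos":[1.28,-0.56,0],"yaw":0.11},{"delta_pos":[1.35,-0.37,0],"yaw":0.11},{"delta_pos":[1.38,-0.18,0],"yaw":0.11},{"delta_pos":[1.39,0,0],"yaw":0.11},{"delta_pos":[0.5,0,0],"yaw":0},{"delta_pos":[0.3,0,0],"yaw":0}]'
```

```text
clock: 3.82
eef_pos: [577.0, 262.1, 142.0]
tool_rot: [3.138, -0.003, -1.927]
force: [-8.8, -1.5, 4.7]
width: 43.0
gripper_force: 4.1
```

```bash
python3 -m handwheel '[{"delta_pos":[0.3,0,0],"yaw":0},{"delta_pos":[0.3,0,0],"yaw":0},{"delta_pos":[0,0,0],"yaw":0},{"delta_pos":[0,0,0],"yaw":0}]'
```

```text
clock: 4.15
eef_pos: [577.4, 262.7, 141.4]
tool_rot: [3.131, -0.008, -1.924]
force: [-14.3, -1.7, 6.2]
width: 42.8
gripper_force: 6.6
```

```bash
python3 -m handwheel '[{"delta_pos":[-0.9,0,0],"yaw":0},{"delta_pos":[0,0,0],"yaw":0},{"delta_pos":[0,0,4],"yaw":0},{"delta_pos":[0,0,4],"yaw":0},{"delta_pos":[0,0,4],"yaw":0},{"delta_pos":[-0.4,-4,0],"yaw":-0.11},{"delta_pos":[-0.4,-4,0],"yaw":-0.11},{"delta_pos":[-0.4,-4,0],"yaw":-0.11},{"delta_pos":[-0.4,-4,0],"yaw":-0.11},{"delta_pos":[-0.4,-4,0],"yaw":-0.11}]' 0.4
python3 -m handwheel '[{"delta_pos":[-0.4,-4,0],"yaw":-0.11},{"delta_pos":[-0.4,-4,0],"yaw":-0.11},{"delta_pos":[-0.4,-4,0],"yaw":-0.11},{"delta_pos":[-0.4,-4,0],"yaw":-0.11},{"delta_pos":[0,0,0],"yaw":0},{"delta_pos":[0,0,0],"yaw":0}]'
python3 - <<'E'
from h import *
s=status.read_state(); print(s['qpos'].round(2),s['eef_pos'],s['tool_rot'],s['width'])
p=get_image('top'); save(p,'top1.png')
E
python3 m.py
```

```text
clock: 4.98
eef_pos: [556.3, 60.5, 262.6]
tool_rot: [-3.139, 0.003, -2.481]
force: [1.1, -0.5, -0.2]
width: 59.5
gripper_force: 0.0
clock: 5.48
eef_pos: [540.1, -101.2, 262.3]
tool_rot: [-3.139, 0.002, -2.921]
force: [-0.1, 0.7, 0.4]
width: 59.7
gripper_force: 0.0
[ 0.26  0.45 -0.19  1.76  0.11  0.94  1.82] [ 540.0635503  -101.18483779  262.26270508] [-3.13905231e+00  1.69710238e-03 -2.92084486e+00] 59.69892428095603
scene
buff 359 z90 88.6 rim (array([503.8, 130.8,  29.7]), np.float64(1.63), 134) all (array([503.6, 131. ,  29.7]), np.float64(1.65), 359)
terra 305 z90 88.9 rim (array([504.2,  -9.1,  29.7]), np.float64(1.36), 113) all (array([503.9,  -8.9,  29.5]), np.float64(1.42), 305)
jar 380 z90 85.4 rim (array([ 520.2, -181.1,   27.6]), np.float64(5.81), 170) all (array([ 521.4, -181.1,   28.2]), np.float64(3.97), 380)
bar 119 [570.8 311.2 127.4]
 dir [-0.116  0.993] -54.0 41.0 147.0 [123. 128. 130.]
knob 31 [569.1 265.  162.4] [577. 275. 172.] [558. 257. 132.]
 brush z 90 32 [ 528.  -182.2  100.1]
 brush z 110 30 [ 529.2 -183.6  120.1]
 brush z 130 31 [ 527.5 -183.7  140.9]
 brush z 150 29 [ 528.7 -183.4  161. ]
 brush z 170 29 [ 528.3 -183.2  181.7]
 brush z 190 43 [ 525.  -180.9  197.8]
board ((502.23565673828125, -360.4688720703125), (328.25091552734375, 151.67208862304688), 4.936439514160156) 17.59107633370712
top
buff 166 z90 88.9 rim (array([498.5, 129.5,  29.6]), np.float64(1.13), 124) all (array([498.3, 128.9,  29.2]), np.float64(1.19), 166)
terra 118 z90 89.3 rim (array([498.6, -10.2,  29.6]), np.float64(1.05), 87) all (array([498.2, -10. ,  29.1]), np.float64(1.22), 118)
bar 223 [562.3 317.3 126.6]
 dir [-0.013  1.   ] -58.0 35.0 156.0 [124. 126. 129.]
knob 68 [564.7 262.7 161.9] [574. 273. 170.] [556. 254. 138.]
board ((503.728515625, -414.0013122558594), (318.7899475097656, 46.51103591918945), 5.212028503417969) 17.15198412356699
```

View pics/top1.png

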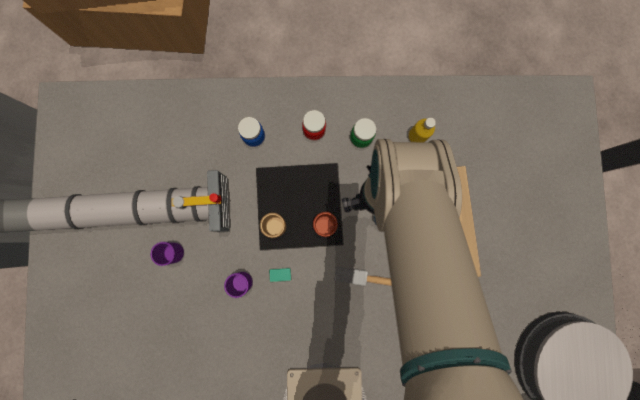

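Damper is open (knob at (213,198), handle along the duct). Now the brush.

```bash
python3 -m handwheel '[{"delta_pos":[-0.9,-4,0],"yaw":0},{"delta_pos":[-1.0,-4,0],"yaw":0},{"delta_pos":[0,0,0],"yaw":0},{"delta_pos":[0,0,-2.8],"yaw":0},{"delta_pos":[0,0,-2.8],"yaw":0},{"delta_pos":[0,0,-2.8],"yaw":0},{"delta_pos":[0,0,-2.7],"yaw":0},{"delta_pos":[0,0,0],"yaw":0}]'
python3 -m handwheel '[{"delta_pos":[0,0,0],"yaw":0},{"delta_pos":[0,0,0],"yaw":0},{"delta_pos":[0,0,0],"yaw":0},{"delta_pos":[0,0,0],"yaw":0},{"delta_pos":[0,0,0],"yaw":0},{"delta_pos":[0,0,0],"yaw":0}]' -1
```

```text
clock: 6.3
eef_pos: [518.0, -174.9, 146.0]
tool_rot: [3.137, -0.007, -2.911]
force: [-0.8, -0.3, -1.6]
width: 60.0
gripper_force: 0.0
clock: 6.8
eef_pos: [522.4, -178.2, 152.2]
tool_rot: [-3.139, 0.004, -2.914]
force: [-0.3, -0.7, 7.0]
width: 16.3
gripper_force: 58.8
```

```bash
python3 -m handwheel '[{"delta_pos":[0,0,1.5],"yaw":0},{"delta_pos":[0,0,2.5],"yaw":0},{"delta_pos":[0,0,2.5],"yaw":0},{"delta_pos":[0,0,2.5],"yaw":0},{"delta_pos":[0,0,2.2],"yaw":0},{"delta_pos":[0,0,0],"yaw":0},{"delta_pos":[0,0,0],"yaw":0},{"delta_pos":[0,0,0],"yaw":0}]'
cat > b.py <<'E'
from h import *
s=status.read_state(); t=s['eef_pos']; print(t.round(1),s['width'].round(1))
p=get_image('scene'); C=cloud(p); D=C-t; 
import sys
if len(sys.argv)>1: save(p,sys.argv[1])
cam=np.array(p['position']); v=(cam-t)[:2]; v/=np.linalg.norm(v)
m=(np.hypot(D[...,0]-9,D[...,1])<26)&(D[...,2]<-10)&(D[...,2]>-190)&(C[...,2]>92)
for a in range(-190,-10,15):
    Q=D[m&(D[...,2]>=a)&(D[...,2]<a+15)]
    if len(Q)>3:
        n=np.array([-v[1],v[0]]); l=Q[:,:2]@n; print(a,len(Q),Q[:,:2].mean(0).round(1),'lat',l.min().round(),l.max().round(),'zmin',Q[:,2].min().round(1))
E
python3 b.py brush1.png; cd pics; python3 -c "
import cv2;i=cv2.imread('brush1.png')[100:300,150:450];cv2.imwrite('brush1c.png',cv2.resize(i,(750,500),interpolation=2))"
```

```text
clock: 7.47
eef_pos: [520.1, -177.4, 261.9]
tool_rot: [3.141, -0.001, -2.913]
force: [-0.5, -1.2, -0.4]
width: 16.4
gripper_force: 58.6Traceback (most recent call last):
  File "b.py", line 2, in <module>
    s=status.read_state(); t=s['eef_pos']; print(t.round(1),s['width'].round(1))
                                                            ^^^^^^^^^^^^^^^^
AttributeError: 'float' object has no attribute 'round'
[ WARN:0@0.023] global loadsave.cpp:275 findDecoder imread_('brush1.png'): can't open/read file: check file path/integrity
Traceback (most recent call last):
TypeError: 'NoneType' object is not subscriptable
```

```bash
sed -i "s/,s\['width'\].round(1))/,s['width'])/" b.py; python3 b.py brush1.png; cd pics; python3 -c "
import cv2;i=cv2.imread('brush1.png')[100:300,150:450];cv2.imwrite('brush1c.png',cv2.resize(i,(750,500),interpolation=2))"
```

```text
[ 520.1 -177.4  261.9] 16.42412970096291
-160 4 [ 8.2 -7.7] lat -8.0 -0.0 zmin -147.5
-145 46 [ 8.  -4.5] lat -15.0 13.0 zmin -144.5
-130 47 [ 8.9 -4.5] lat -15.0 12.0 zmin -129.7
-115 47 [ 8.6 -3.8] lat -14.0 13.0 zmin -114.9
-100 52 [ 7.8 -4.5] lat -15.0 12.0 zmin -99.1
-85 53 [ 6.4 -3.6] lat -13.0 11.0 zmin -84.6
-70 41 [ 5.  -2.2] lat -12.0 12.0 zmin -70.0
-55 32 [ 4.9 -3.1] lat -9.0 8.0 zmin -54.7
-40 31 [ 4.4 -1.9] lat -9.0 8.0 zmin -39.8
-25 34 [ 4.9 -2.8] lat -9.0 7.0 zmin -25.0
```

View pics/brush1c.png

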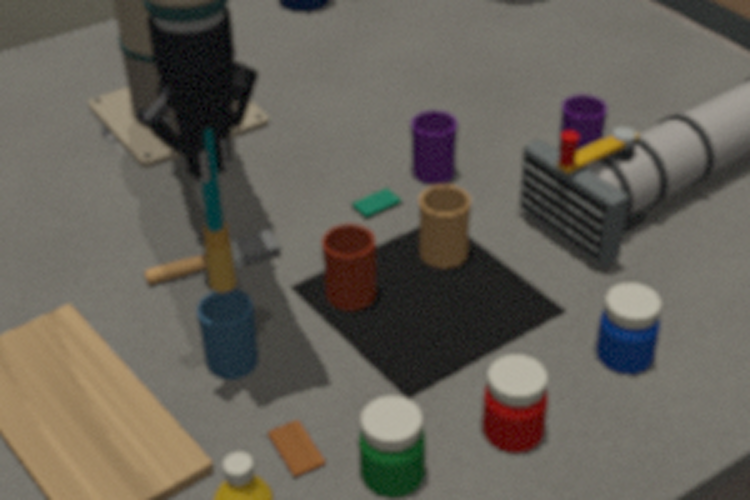

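```bash
python3 -m handwheel '[{"delta_pos":[-0.2,3.4,0],"yaw":0},{"delta_pos":[-0.2,3.4,0],"yaw":0},{"delta_pos":[-0.2,3.4,0],"yaw":0},{"delta_pos":[-0.2,3.4,0],"yaw":0},{"delta_pos":[-0.2,3.4,0],"yaw":0},{"delta_pos":[-0.2,3.4,0],"yaw":0},{"delta_pos":[-0.2,3.4,0],"yaw":0},{"delta_pos":[-0.2,3.4,0],"yaw":0},{"delta_pos":[-0.2,3.5,0],"yaw":0},{"delta_pos":[0,0,0],"yaw":0}]'
python3 -m handwheel '[{"delta_pos":[0,0,0],"yaw":0},{"delta_pos":[0,0,0],"yaw":0}]'; python3 b.py
python3 m.py | egrep 'buff|terra|scene|top|bar|knob'
```

```text
clock: 8.35
eef_pos: [500.8, 138.5, 261.4]
tool_rot: [3.136, -0.001, -2.902]
force: [-0.3, 1.3, -0.4]
width: 16.7
gripper_force: 58.7
clock: 8.52
eef_pos: [502.2, 128.7, 261.2]
tool_rot: [-3.141, -0.002, -2.913]
force: [-0.5, -1.1, -0.5]
width: 16.7
gripper_force: 58.7
[502.2 128.7 261.2] 16.73527668896155
-145 36 [ 8.3 -5.9] lat -13.0 12.0 zmin -144.1
-130 36 [ 8.  -7.5] lat -13.0 11.0 zmin -128.9
-115 40 [ 7.1 -7. ] lat -13.0 11.0 zmin -114.9
-100 38 [ 5.5 -6.3] lat -13.0 11.0 zmin -99.1
-85 43 [ 6.2 -4.4] lat -13.0 10.0 zmin -84.9
-70 34 [ 4.1 -4.7] lat -11.0 7.0 zmin -69.8
-55 25 [ 3.8 -3.5] lat -8.0 7.0 zmin -54.1
-40 27 [ 4.  -4.2] lat -8.0 6.0 zmin -39.8
-25 26 [ 4.  -4.4] lat -8.0 6.0 zmin -24.7
scene
buff 346 z90 88.1 rim (array([504.1, 130.8,  29.5]), np.float64(1.65), 128) all (array([503.9, 130.9,  29.4]), np.float64(1.62), 346)
terra 318 z90 88.4 rim (array([503.6,  -9.2,  29.5]), np.float64(1.48), 108) all (array([503.8,  -9.2,  29.3]), np.float64(1.52), 318)
bar 122 [570.9 310.  127.4]
knob 33 [569.5 265.3 160.1] [577. 275. 170.] [560. 257. 130.]
top
buff 35 z90 90.0 rim (array([497.9, 127.5,  27.6]), np.float64(1.15), 29) all (array([497.8, 127.3,  27.7]), np.float64(1.13), 35)
terra 119 z90 89.6 rim (array([498.5, -10.3,  29.6]), np.float64(1.06), 87) all (array([498.2, -10.1,  29. ]), np.float64(1.22), 119)
bar 0 0
knob 0 0 0 0
```

```bash
python3 -m handwheel '[{"delta_pos":[0,0,-2.5],"yaw":0},{"delta_pos":[0,0,-2.5],"yaw":0},{"delta_pos":[0,0,-2.2],"yaw":0},{"delta_pos":[0,0,-1.5],"yaw":0},{"delta_pos":[0,0,-0.8],"yaw":0},{"delta_pos":[0,0,-0.4],"yaw":0},{"delta_pos":[0,0,0],"yaw":0},{"delta_pos":[0,0,0],"yaw":0},{"delta_pos":[0,0,0],"yaw":0},{"delta_pos":[0,0,0],"yaw":0}]'
python3 -m handwheel '[{"delta_pos":[0,0,1.5],"yaw":0},{"delta_pos":[0,0,2],"yaw":0},{"delta_pos":[0,0,1.5],"yaw":0},{"delta_pos":[0,0,0],"yaw":0},{"delta_pos":[0,0,0],"yaw":0},{"delta_pos":[0,0,0],"yaw":0}]'
python3 -m handwheel '[{"delta_pos":[0,0,-1.5],"yaw":0},{"delta_pos":[0,0,-1.7],"yaw":0},{"delta_pos":[0,0,-1.2],"yaw":0},{"delta_pos":[0,0,-0.6],"yaw":0},{"delta_pos":[0,0,0],"yaw":0},{"delta_pos":[0,0,0],"yaw":0},{"delta_pos":[0,0,0],"yaw":0},{"delta_pos":[0,0,0],"yaw":0}]'
```

```text
clock: 9.5
eef_pos: [503.4, 129.6, 164.2]
tool_rot: [3.142, 0.002, -2.914]
force: [0.1, 0.5, 0.5]
width: 16.5
gripper_force: 58.7
clock: 10.0
eef_pos: [502.4, 129.2, 213.0]
tool_rot: [-3.141, -0.0, -2.913]
force: [0.1, -0.2, -0.4]
width: 17.1
gripper_force: 58.7
clock: 10.67
eef_pos: [503.2, 129.6, 163.9]
tool_rot: [3.142, 0.001, -2.913]
force: [-0.9, 0.0, -2.1]
width: 16.9
gripper_force: 58.7
```

```bash
python3 -m handwheel '[{"delta_pos":[0,0,2],"yaw":0},{"delta_pos":[0,0,3],"yaw":0},{"delta_pos":[0,0,3],"yaw":0},{"delta_pos":[0,0,1.8],"yaw":0},{"delta_pos":[0,0,0],"yaw":0},{"delta_pos":[0,-3,0],"yaw":0},{"delta_pos":[0,-3.5,0],"yaw":0},{"delta_pos":[0,-3.5,0],"yaw":0},{"delta_pos":[0,-2.5,0],"yaw":0},{"delta_pos":[0,-1.5,0],"yaw":0}]'
python3 -m handwheel '[{"delta_pos":[0,0,0],"yaw":0},{"delta_pos":[0,0,0],"yaw":0}]'; python3 b.py
python3 m.py | egrep 'buff|terra|scene|top|bar|knob'
```

```text
clock: 11.5
eef_pos: [502.1, -14.7, 261.0]
tool_rot: [-3.14, -0.001, -2.918]
force: [0.3, 0.6, -0.5]
width: 16.7
gripper_force: 58.8
clock: 11.67
eef_pos: [502.6, -11.0, 261.1]
tool_rot: [3.141, -0.0, -2.915]
force: [0.3, 0.4, -0.9]
width: 17.0
gripper_force: 58.8
[502.6 -11.  261.1] 16.95968793670364
-145 40 [ 7.8 -5.7] lat -15.0 11.0 zmin -144.4
-130 43 [ 6.8 -6.5] lat -14.0 12.0 zmin -129.8
-115 39 [ 8.3 -5.2] lat -14.0 12.0 zmin -114.9
-100 48 [ 7.4 -4.8] lat -13.0 13.0 zmin -99.7
-85 44 [ 6.2 -5. ] lat -12.0 10.0 zmin -85.0
-70 40 [ 4.3 -3.2] lat -12.0 11.0 zmin -70.0
-55 28 [ 4.4 -3.9] lat -8.0 8.0 zmin -54.8
-40 28 [ 4.8 -3.2] lat -8.0 6.0 zmin -39.6
-25 28 [ 5.1 -3.2] lat -7.0 7.0 zmin -23.6
scene
buff 358 z90 88.6 rim (array([503.8, 130.9,  29.7]), np.float64(1.57), 124) all (array([503.6, 131.3,  29.5]), np.float64(1.52), 358)
terra 304 z90 88.6 rim (array([504. ,  -9.2,  29.6]), np.float64(1.31), 101) all (array([504.1,  -9.1,  29.4]), np.float64(1.42), 304)
bar 121 [570.7 310.8 127.4]
knob 27 [568.2 264.8 160.9] [577. 276. 171.] [560. 256. 133.]
top
buff 163 z90 89.5 rim (array([498.5, 129.6,  29.6]), np.float64(1.09), 120) all (array([498.4, 128.9,  29.2]), np.float64(1.17), 163)
bar 225 [562.5 317.6 126.4]
knob 68 [564.6 262.6 162.5] [574. 274. 170.] [556. 254. 136.]
```

```bash
python3 -m handwheel '[{"delta_pos":[0,0,-2.5],"yaw":0},{"delta_pos":[0,0,-2.5],"yaw":0},{"delta_pos":[0,0,-2.2],"yaw":0},{"delta_pos":[0,0,-1.5],"yaw":0},{"delta_pos":[0,0,-0.8],"yaw":0},{"delta_pos":[0,0,-0.5],"yaw":0},{"delta_pos":[0,0,0],"yaw":0},{"delta_pos":[0,0,0],"yaw":0},{"delta_pos":[0,0,0],"yaw":0},{"delta_pos":[0,0,0],"yaw":0}]'
python3 -m handwheel '[{"delta_pos":[0,0,1.5],"yaw":0},{"delta_pos":[0,0,2],"yaw":0},{"delta_pos":[0,0,1.5],"yaw":0},{"delta_pos":[0,0,0],"yaw":0},{"delta_pos":[0,0,0],"yaw":0},{"delta_pos":[0,0,0],"yaw":0}]'
python3 -m handwheel '[{"delta_pos":[0,0,-1.5],"yaw":0},{"delta_pos":[0,0,-1.7],"yaw":0},{"delta_pos":[0,0,-1.2],"yaw":0},{"delta_pos":[0,0,-0.6],"yaw":0},{"delta_pos":[0,0,0],"yaw":0},{"delta_pos":[0,0,0],"yaw":0},{"delta_pos":[0,0,0],"yaw":0},{"delta_pos":[0,0,0],"yaw":0}]'
```

```text
clock: 12.65
eef_pos: [503.5, -10.5, 162.2]
tool_rot: [-3.141, 0.002, -2.913]
force: [0.4, 0.6, -0.3]
width: 16.4
gripper_force: 58.8
clock: 13.15
eef_pos: [502.4, -10.7, 211.0]
tool_rot: [-3.142, -0.0, -2.914]
force: [-0.3, 0.1, -0.8]
width: 16.6
gripper_force: 58.8
clock: 13.82
eef_pos: [503.3, -10.6, 161.9]
tool_rot: [-3.141, 0.001, -2.913]
force: [0.9, 0.3, -0.5]
width: 16.4
gripper_force: 58.8
```

```bash
python3 -m handwheel '[{"delta_pos":[0,0,2],"yaw":0},{"delta_pos":[0,0,3],"yaw":0},{"delta_pos":[0,0,3],"yaw":0},{"delta_pos":[0,0,2],"yaw":0},{"delta_pos":[0,0,0],"yaw":0},{"delta_pos":[0.4,-4,0],"yaw":0},{"delta_pos":[0.4,-4,0],"yaw":0},{"delta_pos":[0.4,-4,0],"yaw":0},{"delta_pos":[0.4,-3.2,0],"yaw":0},{"delta_pos":[0.1,-1.6,0],"yaw":0}]'
python3 -m handwheel '[{"delta_pos":[0,0,0],"yaw":0},{"delta_pos":[0,0,0],"yaw":0},{"delta_pos":[0,0,0],"yaw":0}]'; python3 b.py
python3 m.py | egrep 'buff|terra|scene|top|jar'
```

```text
clock: 14.65
eef_pos: [519.2, -184.4, 260.9]
tool_rot: [-3.139, -0.001, -2.919]
force: [0.3, 0.8, -1.3]
width: 16.5
gripper_force: 58.8
clock: 14.9
eef_pos: [519.6, -177.1, 261.0]
tool_rot: [3.14, -0.0, -2.912]
force: [0.3, 0.3, -1.2]
width: 16.7
gripper_force: 58.8
[ 519.6 -177.1  261. ] 16.730778715417912
-160 5 [ 7.6 -2.4] lat -13.0 11.0 zmin -148.0
-145 46 [ 8.2 -3.8] lat -15.0 13.0 zmin -144.7
-130 45 [ 8.9 -4.6] lat -14.0 11.0 zmin -129.9
-115 49 [ 8.6 -4. ] lat -14.0 13.0 zmin -114.4
-100 54 [ 8.3 -4.2] lat -14.0 12.0 zmin -99.8
-85 50 [ 7.2 -3.3] lat -13.0 11.0 zmin -84.6
-70 37 [ 3.8 -3.3] lat -12.0 9.0 zmin -69.8
-55 36 [ 5.6 -2.3] lat -9.0 8.0 zmin -54.9
-40 34 [ 5.6 -1.9] lat -9.0 8.0 zmin -39.3
-25 34 [ 4.3 -2.7] lat -9.0 8.0 zmin -24.4
scene
buff 182 z90 87.7 rim (array([466.9, 112. ,  28.5]), np.float64(1.52), 64) all (array([466.4, 111.7,  28.8]), np.float64(1.59), 182)
terra 318 z90 88.7 rim (array([504.3,  -9.5,  29.6]), np.float64(1.46), 111) all (array([504. ,  -9.2,  29.4]), np.float64(1.57), 318)
jar 378 z90 84.5 rim (array([ 521.7, -180.8,   28.8]), np.float64(1.31), 146) all (array([ 521.7, -180.8,   28.8]), np.float64(1.36), 378)
top
buff 72 z90 89.2 rim (array([460. , 109.7,  29.9]), np.float64(1.04), 54) all (array([459.9, 109.2,  29.5]), np.float64(1.15), 72)
terra 118 z90 89.8 rim (array([498.5, -10.2,  29.6]), np.float64(1.06), 85) all (array([498.2, -10. ,  29. ]), np.float64(1.23), 118)
jar 126 z90 85.5 rim (array([ 516.3, -181.9,   28.9]), np.float64(1.02), 85) all (array([ 516.1, -181.1,   28.8]), np.float64(1.0), 126)
```

```bash
python3 -m handwheel '[{"delta_pos":[0.1,-0.3,-1.5],"yaw":0},{"delta_pos":[0,0,-2.5],"yaw":0},{"delta_pos":[0,0,-2.5],"yaw":0},{"delta_pos":[0,0,-2.0],"yaw":0},{"delta_pos":[0,0,-1.2],"yaw":0},{"delta_pos":[0,0,-0.7],"yaw":0},{"delta_pos":[0,0,-0.2],"yaw":0},{"delta_pos":[0,0,0],"yaw":0},{"delta_pos":[0,0,0],"yaw":0},{"delta_pos":[0,0,0],"yaw":0}]'
python3 -m handwheel '[{"delta_pos":[0,0,0],"yaw":0},{"delta_pos":[0,0,0],"yaw":0},{"delta_pos":[0,0,0],"yaw":0},{"delta_pos":[0,0,0],"yaw":0},{"delta_pos":[0,0,0],"yaw":0}]' 0.4
```

```text
clock: 15.88
eef_pos: [521.5, -181.6, 156.3]
tool_rot: [-3.141, 0.002, -2.913]
force: [0.2, -0.3, -0.2]
width: 16.7
gripper_force: 58.8
clock: 16.3
eef_pos: [520.8, -181.7, 155.5]
tool_rot: [-3.141, 0.0, -2.914]
force: [0.3, -0.1, 0.9]
width: 60.0
gripper_force: 0.0
```

```bash
python3 -m handwheel '[{"delta_pos":[0,0,2.5],"yaw":0},{"delta_pos":[0,0,4],"yaw":0},{"delta_pos":[0,0,4],"yaw":0},{"delta_pos":[-0.4,3.5,0],"yaw":0},{"delta_pos":[-0.4,4,0],"yaw":0},{"delta_pos":[-0.4,4,0],"yaw":0},{"delta_pos":[-0.4,3.5,0],"yaw":0},{"delta_pos":[-0.3,2.2,0],"yaw":0},{"delta_pos":[0,0,0],"yaw":0},{"delta_pos":[0,0,0],"yaw":0}]' 1
python3 m.py
```

```text
clock: 17.13
eef_pos: [501.7, -8.3, 260.5]
tool_rot: [-3.142, 0.0, -2.91]
force: [-0.3, -0.6, -0.1]
width: 85.3
gripper_force: 0.0
scene
buff 183 z90 88.3 rim (array([465.3, 112.1,  29.2]), np.float64(1.43), 62) all (array([465. , 111.9,  29.6]), np.float64(1.64), 183)
terra 316 z90 88.0 rim (array([503.6,  -9.6,  29.5]), np.float64(1.55), 111) all (array([503.8,  -9.3,  29.4]), np.float64(1.52), 316)
jar 377 z90 85.4 rim (array([ 520.4, -179.9,   27.8]), np.float64(5.94), 169) all (array([ 521.3, -180.8,   28.3]), np.float64(4.07), 377)
bar 121 [571.  310.1 127.6]
 dir [-0.106  0.994] -50.0 41.0 145.0 [124. 128. 130.]
knob 34 [568.9 264.3 158.7] [578. 275. 171.] [555. 256. 131.]
 brush z 90 30 [ 526.6 -185.7  100.5]
 brush z 110 26 [ 527.7 -186.3  119.5]
 brush z 130 32 [ 527.  -186.6  139.9]
 brush z 150 26 [ 527.9 -187.1  159.5]
 brush z 170 28 [ 526.6 -187.2  179.1]
 brush z 190 32 [ 524.9 -186.   198.5]
board ((501.8592529296875, -360.14544677734375), (326.05291748046875, 152.1514434814453), 5.1012492179870605) 17.543140344118683
top
buff 74 z90 89.5 rim (array([460.1, 110. ,  29.9]), np.float64(1.03), 53) all (array([460.1, 109.2,  29.4]), np.float64(1.18), 74)
jar 157 z90 85.3 rim (array([ 519.5, -195. ,   21.9]), np.float64(5.52), 103) all (array([ 519.1, -193.9,   21.1]), np.float64(4.7), 157)
bar 227 [562.5 317.5 126.4]
 dir [-0.017  1.   ] -59.0 35.0 131.0 [124. 127. 129.]
knob 68 [564.6 262.6 162.6] [574. 274. 170.] [556. 254. 139.]
 brush z 90 4 [ 517.5 -176.1  107.4]
 brush z 110 6 [ 515.8 -176.8  120.8]
 brush z 130 10 [ 514.8 -178.2  141.6]
 brush z 150 12 [ 517.1 -177.5  158.9]
 brush z 170 15 [ 514.3 -178.8  179.8]
 brush z 190 46 [ 517.5 -183.   198.8]
board ((494.26025390625, -310.68792724609375), (319.8738708496094, 255.5325164794922), 5.39406156539917) 17.00315277852019
```

```bash
python3 -m handwheel '[{"delta_pos":[0,-0.1,-3],"yaw":0},{"delta_pos":[0,0,-4],"yaw":0},{"delta_pos":[0,0,-4],"yaw":0},{"delta_pos":[0,0,-3.5],"yaw":0},{"delta_pos":[0,0,-3],"yaw":0},{"delta_pos":[0,0,-2],"yaw":0},{"delta_pos":[0,0,-1.2],"yaw":0},{"delta_pos":[0,0,-0.8],"yaw":0},{"delta_pos":[0,0,0],"yaw":0},{"delta_pos":[0,0,0],"yaw":0}]'
python3 -m handwheel '[{"delta_pos":[0,0,0],"yaw":0},{"delta_pos":[0,0,0],"yaw":0},{"delta_pos":[0,0,0],"yaw":0},{"delta_pos":[0,0,0],"yaw":0},{"delta_pos":[0,0,0],"yaw":0}]' -1
```

```text
clock: 18.07
eef_pos: [502.0, -11.5, 45.3]
tool_rot: [-3.141, -0.0, -2.915]
force: [0.8, -0.8, -0.3]
width: 85.2
gripper_force: 0.0
clock: 18.48
eef_pos: [502.7, -10.6, 46.7]
tool_rot: [-3.141, 0.002, -2.913]
force: [-1.9, 0.3, 6.4]
width: 61.8
gripper_force: 64.1
```

```bash
python3 -m handwheel '[{"delta_pos":[0,0,1.5],"yaw":0},{"delta_pos":[0,0,3],"yaw":0},{"delta_pos":[0,0,4],"yaw":0},{"delta_pos":[0,0,4],"yaw":0},{"delta_pos":[0,0,4],"yaw":0},{"delta_pos":[0,0,4],"yaw":0},{"delta_pos":[0,0,2],"yaw":0},{"delta_pos":[0,0,0],"yaw":0}]'
python3 -m handwheel '[{"delta_pos":[0.7,-2.5,0],"yaw":0},{"delta_pos":[0.8,-3.5,0],"yaw":0},{"delta_pos":[0.8,-4,0],"yaw":0},{"delta_pos":[0.8,-4,0],"yaw":0},{"delta_pos":[0.8,-4,0],"yaw":0},{"delta_pos":[0.8,-4,0],"yaw":0},{"delta_pos":[0.8,-4,0],"yaw":0},{"delta_pos":[0.8,-3.5,0],"yaw":0},{"delta_pos":[0.8,-3,0],"yaw":0},{"delta_pos":[0.8,-1.8,0],"yaw":0}]'
python3 -m handwheel '[{"delta_pos":[0,0,0],"yaw":0},{"delta_pos":[0,0,0],"yaw":0}]'
```

```text
clock: 19.15
eef_pos: [504.7, -10.5, 275.9]
tool_rot: [-3.139, 0.011, -2.914]
force: [0.9, -0.3, -2.4]
width: 62.1
gripper_force: 66.3
clock: 19.98
eef_pos: [578.7, -358.7, 268.6]
tool_rot: [-3.14, -0.003, -2.918]
force: [0.1, -1.3, -2.6]
width: 62.3
gripper_force: 66.3
clock: 20.15
eef_pos: [579.6, -354.3, 268.4]
tool_rot: [3.14, -0.002, -2.916]
force: [1.1, 1.2, -1.7]
width: 62.3
gripper_force: 66.4
```

```bash
python3 -m handwheel '[{"delta_pos":[0,0,-2.5],"yaw":0},{"delta_pos":[0,0,-4],"yaw":0},{"delta_pos":[0,0,-4],"yaw":0},{"delta_pos":[0,0,-3.5],"yaw":0},{"delta_pos":[0,0,-2.5],"yaw":0},{"delta_pos":[0,0,-2],"yaw":0},{"delta_pos":[0,0,-1.2],"yaw":0},{"delta_pos":[0,0,-0.7],"yaw":0},{"delta_pos":[0,0,0],"yaw":0},{"delta_pos":[0,0,0],"yaw":0}]'
python3 -m handwheel '[{"delta_pos":[0,0,-0.2],"yaw":0},{"delta_pos":[0,0,0],"yaw":0},{"delta_pos":[0,0,0],"yaw":0}]'
```

```text
clock: 20.98
eef_pos: [581.4, -353.3, 67.2]
tool_rot: [-3.141, 0.001, -2.913]
force: [-0.6, 0.6, -1.2]
width: 62.0
gripper_force: 66.4
clock: 21.23
eef_pos: [581.3, -353.9, 65.4]
tool_rot: [-3.14, 0.001, -2.914]
force: [-0.3, -0.5, -2.1]
width: 61.7
gripper_force: 66.4
```

```bash
python3 -m handwheel '[{"delta_pos":[0,0,-0.2],"yaw":0},{"delta_pos":[0,0,-0.2],"yaw":0},{"delta_pos":[0,0,0],"yaw":0},{"delta_pos":[0,0,0],"yaw":0}]'
```

```text
clock: 21.57
eef_pos: [581.1, -353.8, 60.9]
tool_rot: [-3.141, 0.001, -2.913]
force: [-0.4, -0.1, 2.8]
width: 61.8
gripper_force: 66.5
```

```bash
python3 -m handwheel '[{"delta_pos":[0,0,0],"yaw":0},{"delta_pos":[0,0,0],"yaw":0},{"delta_pos":[0,0,0],"yaw":0},{"delta_pos":[0,0,1.5],"yaw":0},{"delta_pos":[0,0,3.5],"yaw":0},{"delta_pos":[0,0,4],"yaw":0},{"delta_pos":[0,0,4],"yaw":0},{"delta_pos":[0,0,4],"yaw":0},{"delta_pos":[0,0,3],"yaw":0},{"delta_pos":[0,0,0],"yaw":0}]' 1
python3 -m handwheel '[{"delta_pos":[-1,3,0],"yaw":0},{"delta_pos":[-1,4,0],"yaw":0},{"delta_pos":[-1,4,0],"yaw":0},{"delta_pos":[-1,4,0],"yaw":0},{"delta_pos":[-1,4,0],"yaw":0},{"delta_pos":[-1,4,0],"yaw":0},{"delta_pos":[-1,4,0],"yaw":0},{"delta_pos":[-1,4,0],"yaw":0},{"delta_pos":[-1,4,0],"yaw":0},{"delta_pos":[-1,4,0],"yaw":0}]'
python3 -m handwheel '[{"delta_pos":[-1,4,0],"yaw":0},{"delta_pos":[-0.7,3.2,0],"yaw":0},{"delta_pos":[0,0,0],"yaw":0},{"delta_pos":[0,0,0],"yaw":0}]'
python3 m.py|egrep 'scene|top|buff'
```

```text
clock: 22.4
eef_pos: [584.4, -355.4, 268.5]
tool_rot: [-3.132, 0.01, -2.914]
force: [0.6, -0.8, 0.9]
width: 85.6
gripper_force: 0.0
clock: 23.23
eef_pos: [479.9, 38.1, 260.3]
tool_rot: [-3.141, 0.0, -2.914]
force: [1.2, 0.7, 1.0]
width: 85.6
gripper_force: 0.0
clock: 23.57
eef_pos: [463.2, 110.5, 260.3]
tool_rot: [3.141, 0.0, -2.908]
force: [0.2, -0.9, 1.1]
width: 85.5
gripper_force: 0.0
scene
buff 189 z90 88.3 rim (array([465.3, 111.3,  29.7]), np.float64(1.58), 68) all (array([465.6, 111.4,  29.2]), np.float64(1.54), 189)
top
```

```bash
python3 -m handwheel '[{"delta_pos":[0,0,-3],"yaw":0},{"delta_pos":[0,0,-4],"yaw":0},{"delta_pos":[0,0,-4],"yaw":0},{"delta_pos":[0,0,-3.5],"yaw":0},{"delta_pos":[0,0,-3],"yaw":0},{"delta_pos":[0,0,-2],"yaw":0},{"delta_pos":[0,0,-1.2],"yaw":0},{"delta_pos":[0,0,-0.8],"yaw":0},{"delta_pos":[0,0,0],"yaw":0},{"delta_pos":[0,0,0],"yaw":0}]'
python3 -m handwheel '[{"delta_pos":[0,0,0],"yaw":0},{"delta_pos":[0,0,0],"yaw":0},{"delta_pos":[0,0,0],"yaw":0},{"delta_pos":[0,0,0],"yaw":0},{"delta_pos":[0,0,0],"yaw":0}]' -1
```

```text
clock: 24.5
eef_pos: [464.1, 107.4, 45.4]
tool_rot: [-3.141, -0.0, -2.915]
force: [-0.2, 0.8, -0.0]
width: 85.6
gripper_force: 0.0
clock: 24.92
eef_pos: [464.8, 108.6, 46.6]
tool_rot: [-3.142, 0.003, -2.914]
force: [-0.6, -0.4, 6.2]
width: 61.2
gripper_force: 64.0
```

```bash
python3 -m handwheel '[{"delta_pos":[0,0,1.5],"yaw":0},{"delta_pos":[0,0,3],"yaw":0},{"delta_pos":[0,0,4],"yaw":0},{"delta_pos":[0,0,4],"yaw":0},{"delta_pos":[0,0,4],"yaw":0},{"delta_pos":[0,0,4],"yaw":0},{"delta_pos":[0,0,2],"yaw":0},{"delta_pos":[0,0,0],"yaw":0},{"delta_pos":[-0.3,-2.6,0],"yaw":0},{"delta_pos":[-0.3,-4,0],"yaw":0}]'
python3 -m handwheel '[{"delta_pos":[-0.3,-4,0],"yaw":0},{"delta_pos":[-0.3,-4,0],"yaw":0},{"delta_pos":[-0.3,-4,0],"yaw":0},{"delta_pos":[-0.3,-4,0],"yaw":0},{"delta_pos":[-0.4,-4,0],"yaw":0},{"delta_pos":[-0.4,-4,0],"yaw":0},{"delta_pos":[-0.4,-4,0],"yaw":0},{"delta_pos":[-0.4,-4,0],"yaw":0},{"delta_pos":[-0.4,-4,0],"yaw":0},{"delta_pos":[-0.4,-3,0],"yaw":0}]'
python3 -m handwheel '[{"delta_pos":[0,-2,0],"yaw":0},{"delta_pos":[0,0,0],"yaw":0},{"delta_pos":[0,0,0],"yaw":0},{"delta_pos":[0,0,0],"yaw":0}]'
```

```text
clock: 25.75
eef_pos: [457.6, 45.6, 270.5]
tool_rot: [3.14, 0.002, -2.906]
force: [0.9, -1.8, -1.8]
width: 61.2
gripper_force: 65.8
clock: 26.58
eef_pos: [419.8, -351.1, 269.3]
tool_rot: [-3.141, -0.002, -2.916]
force: [0.1, -0.4, -1.0]
width: 61.2
gripper_force: 65.9
clock: 26.92
eef_pos: [421.5, -366.1, 269.4]
tool_rot: [3.139, -0.001, -2.913]
force: [0.3, 0.6, -1.6]
width: 61.1
gripper_force: 66.0
```

```bash
python3 -m handwheel '[{"delta_pos":[0,0,-2.5],"yaw":0},{"delta_pos":[0,0,-4],"yaw":0},{"delta_pos":[0,0,-4],"yaw":0},{"delta_pos":[0,0,-3.5],"yaw":0},{"delta_pos":[0,0,-2.5],"yaw":0},{"delta_pos":[0,0,-2],"yaw":0},{"delta_pos":[0,0,-1.2],"yaw":0},{"delta_pos":[0,0,-0.7],"yaw":0},{"delta_pos":[0,0,-0.2],"yaw":0},{"delta_pos":[0,0,-0.2],"yaw":0}]'
python3 -m handwheel '[{"delta_pos":[0,0,-0.2],"yaw":0},{"delta_pos":[0,0,0],"yaw":0},{"delta_pos":[0,0,0],"yaw":0}]'
```

```text
clock: 27.75
eef_pos: [422.4, -366.8, 62.6]
tool_rot: [3.142, 0.0, -2.912]
force: [0.2, 0.3, -0.8]
width: 61.7
gripper_force: 66.0
clock: 28.0
eef_pos: [422.1, -367.8, 61.0]
tool_rot: [-3.141, 0.001, -2.913]
force: [0.4, 0.6, -1.4]
width: 61.6
gripper_force: 66.0
```

```bash
python3 -m handwheel '[{"delta_pos":[0,0,-0.1],"yaw":0},{"delta_pos":[0,0,0],"yaw":0},{"delta_pos":[0,0,0],"yaw":0}]'
python3 -m handwheel '[{"delta_pos":[0,0,0],"yaw":0},{"delta_pos":[0,0,0],"yaw":0},{"delta_pos":[0,0,0],"yaw":0},{"delta_pos":[0,0,1.5],"yaw":0},{"delta_pos":[0,0,3.5],"yaw":0},{"delta_pos":[0,0,4],"yaw":0},{"delta_pos":[0,0,4],"yaw":0},{"delta_pos":[0,0,4],"yaw":0},{"delta_pos":[0,0,3],"yaw":0},{"delta_pos":[0,0,0],"yaw":0}]' 1
python3 -m handwheel '[{"delta_pos":[0.9,3,0],"yaw":0},{"delta_pos":[0.9,3.9,0],"yaw":0},{"delta_pos":[0.9,3.9,0],"yaw":0},{"delta_pos":[0.9,3.9,0],"yaw":0},{"delta_pos":[0.9,3.9,0],"yaw":0},{"delta_pos":[0.9,3.9,0],"yaw":0},{"delta_pos":[0.9,3.9,0],"yaw":0.1},{"delta_pos":[0.9,3.9,0],"yaw":0.1},{"delta_pos":[0.9,3.9,0],"yaw":0.1},{"delta_pos":[0.9,3.9,0],"yaw":0.1}]' 0.0
python3 -m handwheel '[{"delta_pos":[0.9,3.9,0],"yaw":0.1},{"delta_pos":[0.9,3.9,0],"yaw":0.1},{"delta_pos":[0.9,3.9,0],"yaw":0.1},{"delta_pos":[0.9,3.9,0],"yaw":0.1},{"delta_pos":[0.9,3.9,0],"yaw":0.1},{"delta_pos":[0.9,3.9,0],"yaw":0.1},{"delta_pos":[0.1,1.6,0],"yaw":0},{"delta_pos":[0,0,0],"yaw":0},{"delta_pos":[0,0,0],"yaw":0}]'
python3 - <<'E'
from h import *
print(status.read_state()['qpos'].round(2))
p=get_image('scene'); save(p,'scene2.png')
E
python3 m.py
```

```text
clock: 28.25
eef_pos: [422.3, -367.9, 60.6]
tool_rot: [-3.14, 0.001, -2.913]
force: [-0.6, 1.6, 5.2]
width: 61.1
gripper_force: 66.3
clock: 29.08
eef_pos: [424.9, -370.0, 266.1]
tool_rot: [-3.132, 0.008, -2.914]
force: [0.2, -0.4, -0.5]
width: 85.3
gripper_force: 0.0
clock: 29.92
eef_pos: [511.6, 15.2, 259.0]
tool_rot: [3.142, -0.0, -2.509]
force: [0.5, -0.4, 0.0]
width: 42.5
gripper_force: 0.0
clock: 30.67
eef_pos: [566.1, 264.1, 258.3]
tool_rot: [3.14, -0.001, -1.912]
force: [0.3, -0.4, -0.7]
width: 42.9
gripper_force: 0.0
[-0.2   0.6  -0.47  1.55  0.3   1.07  2.06]
scene
jar 377 z90 85.5 rim (array([ 520.3, -180.6,   27.6]), np.float64(5.78), 178) all (array([ 521.1, -180.8,   28.2]), np.float64(3.89), 377)
bar 114 [570.7 312.8 126.9]
 dir [-0.109  0.994] -51.0 40.0 132.0 [124. 127. 129.]
knob 29 [568.  262.3 155.3] [575. 273. 169.] [560. 256. 133.]
 brush z 90 32 [ 526.8 -185.5  100.5]
 brush z 110 26 [ 527.3 -186.2  119.2]
 brush z 130 33 [ 527.3 -186.5  141.1]
 brush z 150 22 [ 527.9 -186.3  160.9]
 brush z 170 30 [ 526.9 -186.3  180.4]
 brush z 190 31 [ 524.8 -184.8  199.1]
board ((502.69873046875, -360.02313232421875), (326.8230895996094, 152.27197265625), 4.810087203979492) 17.60555833220053
top
jar 218 z90 85.9 rim (array([ 516.4, -182.6,   27.9]), np.float64(6.13), 138) all (array([ 516.2, -182. ,   27.6]), np.float64(6.15), 218)
bar 77 [564.9 297.4 126.4]
 dir [0.344 0.939] -21.0 16.0 131.0 [125. 127. 128.]
knob 71 [564.3 262.6 161.2] [574. 274. 170.] [555. 255. 132.]
 brush z 90 5 [ 518.  -176.3  103.8]
 brush z 110 5 [ 515.9 -176.7  119.5]
 brush z 130 11 [ 516.2 -177.7  140.3]
 brush z 150 14 [ 515.7 -178.   160.1]
 brush z 170 15 [ 514.3 -178.8  182.1]
 brush z 190 43 [ 517.6 -183.1  199. ]
board ((494.22515869140625, -305.435546875), (319.291015625, 265.5863037109375), 5.221351623535156) 17.04933713300636
```

View pics/scene2.png

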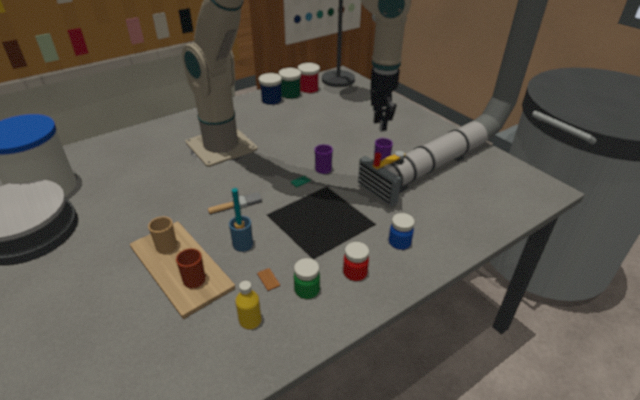

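Both cups stand on the board (162,234), (191,268) and the brush is in its jar (241,230); the handle is still along the duct. Now shutting the damper.

```bash
python3 -m handwheel '[{"delta_pos":[0,0,-2.5],"yaw":0},{"delta_pos":[0,0,-4],"yaw":0},{"delta_pos":[0,0,-3],"yaw":0},{"delta_pos":[0,0,-1.5],"yaw":0},{"delta_pos":[0,0,-0.6],"yaw":0},{"delta_pos":[0,0,0],"yaw":0}]'
python3 -m handwheel '[{"delta_pos":[-1.39,0,0],"yaw":-0.11},{"delta_pos":[-1.38,0.18,0],"yaw":-0.11},{"delta_pos":[-1.35,0.37,0],"yaw":-0.11},{"delta_pos":[-1.28,0.56,0],"yaw":-0.11},{"delta_pos":[-1.19,0.73,0],"yaw":-0.11},{"delta_pos":[-1.07,0.89,0],"yaw":-0.11},{"delta_pos":[-0.95,1.02,0],"yaw":-0.11}]'
```

```text
clock: 31.32
eef_pos: [566.4, 261.4, 142.1]
tool_rot: [3.14, -0.003, -1.915]
force: [0.4, -0.6, -0.6]
width: 42.7
gripper_force: 0.0
clock: 31.9
eef_pos: [481.0, 298.4, 145.0]
tool_rot: [-3.139, -0.0, -2.692]
force: [-1.2, -4.6, -0.0]
width: 42.5
gripper_force: 1.8
```

```bash
python3 -m handwheel '[{"delta_pos":[-0.79,1.15,0],"yaw":-0.11},{"delta_pos":[-0.62,1.25,0],"yaw":-0.11},{"delta_pos":[-0.44,1.33,0],"yaw":-0.11},{"delta_pos":[-0.26,1.37,0],"yaw":0},{"delta_pos":[-0.06,1.39,0],"yaw":0},{"delta_pos":[0,0.4,0],"yaw":0},{"delta_pos":[0,0,0],"yaw":0},{"delta_pos":[0,0,0],"yaw":0}]'
```

```text
clock: 32.57
eef_pos: [460.2, 371.1, 143.9]
tool_rot: [3.139, 0.002, -3.012]
force: [-0.1, 0.0, 0.4]
width: 42.5
gripper_force: 0.0
```

```bash
python3 -m handwheel '[{"delta_pos":[0,0.3,0],"yaw":0},{"delta_pos":[0,0.3,0],"yaw":0},{"delta_pos":[0,0.3,0],"yaw":0},{"delta_pos":[0,0,0],"yaw":0},{"delta_pos":[0,0,0],"yaw":0}]'; python3 m.py | grep -A1 -E 'bar|knob'
```

```text
clock: 32.98
eef_pos: [460.1, 371.8, 143.3]
tool_rot: [-3.132, -0.003, -3.017]
force: [-0.7, -12.6, 8.1]
width: 42.5
gripper_force: 6.5
bar 97 [516.8 359.9 126.6]
 dir [-0.999 -0.037] -65.0 49.0 132.0 [123. 127. 129.]
knob 22 [472.4 357.2 146.9] [476. 365. 167.] [469. 349. 134.]
 brush z 90 34 [ 526.5 -185.1  100.6]
--
bar 236 [515.5 362.3 126.1]
 dir [-1.     0.013] -62.0 37.0 131.0 [123. 126. 129.]
knob 0 0 0 0
 brush z 90 4 [ 517.6 -176.4  106. ]
```

```bash
python3 -m handwheel '[{"delta_pos":[0,-1.8,0],"yaw":0},{"delta_pos":[0,0,0],"yaw":0},{"delta_pos":[0,0,0],"yaw":0},{"delta_pos":[0,0,3],"yaw":0},{"delta_pos":[0,0,4],"yaw":0},{"delta_pos":[0,0,4],"yaw":0},{"delta_pos":[0,-3,0],"yaw":0},{"delta_pos":[0,-4,0],"yaw":0},{"delta_pos":[0,-4,0],"yaw":0},{"delta_pos":[0,-3,0],"yaw":0}]'; python3 -m handwheel '[{"delta_pos":[0,0,0],"yaw":0},{"delta_pos":[0,0,0],"yaw":0},{"delta_pos":[0,0,0],"yaw":0}]'; python3 m.py | grep -A1 -E 'bar|knob|jar'
python3 - <<'E'
from h import *
for n in ['scene','top']:
    p=get_image(n); save(p,n+'3.png'); C=cloud(p)
    for x,y in [(582,-353),(422,-367)]: P=C[near(C,x,y,60,60,125)]; print(n,circ(P),np.percentile(P[:,2],95))
E
```

```text
clock: 33.92
eef_pos: [459.3, 219.3, 253.9]
tool_rot: [3.141, 0.002, -3.013]
force: [-0.1, -0.2, -1.0]
width: 42.5
gripper_force: 0.0
clock: 34.17
eef_pos: [459.4, 222.8, 253.7]
tool_rot: [3.139, 0.002, -3.012]
force: [-0.3, 0.3, -0.3]
width: 42.6
gripper_force: 0.0
jar 379 z90 85.4 rim (array([ 519.9, -180.1,   27.6]), np.float64(6.08), 171) all (array([ 521.1, -180.7,   28.3]), np.float64(4.07), 379)
bar 110 [512.8 359.3 127.1]
 dir [-1.    -0.028] -71.0 45.0 133.0 [123. 128. 130.]
knob 49 [469.1 355.6 153.9] [477. 365. 171.] [459. 349. 134.]
 brush z 90 32 [ 526.7 -185.7  101.1]
--
jar 219 z90 85.4 rim (array([ 516.5, -182.5,   27.9]), np.float64(5.95), 140) all (array([ 516.1, -181.9,   27.6]), np.float64(5.98), 219)
bar 23 [547.9 356.8 124.8]
 dir [-0.999 -0.035] -31.0 11.0 129.0 [120. 126. 129.]
knob 0 0 0 0
 brush z 90 5 [ 518.1 -176.7  102.2]
scene (array([ 582.7, -352. ,   29.5]), np.float64(1.18), 640) 103.20397008960168
scene (array([ 424. , -366.5,   29.4]), np.float64(1.35), 562) 103.36720461816873
top (array([ 577. , -350.6,   29.6]), np.float64(0.95), 354) 103.72466685923088
top (array([ 419.8, -365.8,   29.2]), np.float64(1.08), 355) 103.16158743078604
```

View pics/top3.png

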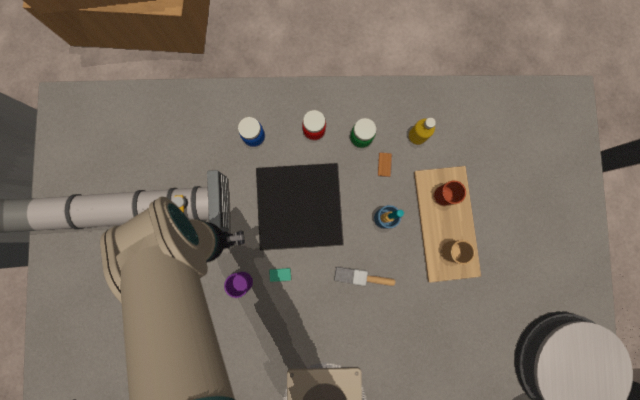

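The top view shows both cups upright on the board (452,193), (460,252) and the brush in its jar. The arm is clear, and the handle pressed firmly on its shut stop. Handing in.

```bash
python3 -c "
from cell import ctrl; print(ctrl.finish_job())"
```

```text
the job is handed in; nothing more can be done
None
```

I handed the job in, but no verdict came back. My last checks showed the buff and terracotta cups (no white one was there) dusted and standing upright on the board, the brush back in its jar and the damper at its shut stop.

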